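Walk the mould block round to the fence

ROBOT

A 7-joint arm with a two-finger parallel gripper is mounted at the origin on the work surface. World frame = base frame: x ahead of the robot, y to its left, z up, the work surface at z = 0. Lengths are in m, angles in rad, forces in N, time in s.
With the tool pointing down it reaches from about 0.35 to 0.9 m from the base axis. Payload 7.2 kg.
Tool frame: the origin (TCP) lies at the very end of the fingers, on their centre line; the grasp point (between the pads) lies 19 mm behind it; z points along the fingers, y is the direction in which the jaws open and shut (so a half turn about z gives the same grasp; the last joint's range is limited). The gripper opens to 85 mm and grips with 20 to 120 N. Pads are 22 mm wide; open, the fingers measure 114 mm over their backs; the gripper's body (76 mm by 85 mm) begins 54 mm behind the grasp point. The pads swing forward as they close: fully open they stand 13 mm farther back than shut.
Start: joints at [-1.243, 0.411, -0.013, 1.596, 0.006, 1.134, -0.082], TCP at [0.241, 0.577, 0.231] pointing down, gripper open.
Joint ranges: [-2.95, 2.95], [-0.29, 1.99], [-1.47, 1.44], [0.14, 2.54], [-1.03, 4.17], [0.13, 1.85], [-2.86, 2.86]. Speed limits (rad/s): [2.39, 2.39, 3.01, 3.01, 3.14, 3.14, 3.14].

INTERFACE

Orientations are given as a rotation vector (axis times angle).
In Python, from rig import readout, eyes, job gives the robot as it stands.
- The arm moves only by the tool move_arm, never from a script. Its arguments are lists of equal length, an entry for each row: "delta_pos": the shift along the tool's x, y, z in cm, a list of three; "twist": the turn about the tool's z in rad. A call has 1 to 8 rows; each row shifts and turns the pose as measured when the row begins, along the tool's axes as they then stand; what a row does not reach is not made up. A row lasts 1/12 s, in which the tool goes at most 41.7 mm and 7.16 degrees, less where a joint would pass 70% of its speed; a pose out of reach is approached as far as the arm can. A call is refused whole if a number of a shift passes 4.17 or a number of a turn 0.125, either way. A call with a gripper value outside its range is refused whole. "grip" is the opening, from 0 (shut) to 1 (fully open), set as the call begins (left out, the last holds). The fingers move at their own pace and stop on an object; the grip force is fixed at half the most. Time passes only in rows, so rows that do not move let the fingers close. It gives the time, the measured TCP pose, the force and the opening at its end, in the units of the state.
- readout.observe(): the state, without advancing time (a new reading comes with each control period).
- eyes.get_image(name): name is "scene" or "top" or "wrist"; returns a dict with "color" (420x560x3 uint8, red, green, blue), "camera_matrix" (3x3 intrinsics, pixels), "rvec" (rotation vector, rad) and "tvec" (3), from world to camera coordinates, as OpenCV has them. Camera axes: x right, y down, z forward; pixel columns grow to the right and rows downward; lengths in m; the calibration is good to about 2 mm. A picture is of the moment at which its call begins. There is no depth.
- job.hand_in(): hands the job in, once; it reports no verdict.
The state is a dict: "time": time; "q": joint angles; "joint_velocities": joint speeds; "tau": joint torques, N m; "eef_pos": TCP position; "orientation": TCP orientation; "contact_force": force on the tool from outside, world axes, zero at the start; "torque": the same for the moment, N m; "gripper_width": finger opening in m.
Only numpy, scipy, OpenCV 4.12 (cv2) and the standard library are available. Lean on these libraries where they do the work, as an engineer would, in place of code of your own. Each camera call takes 0.05 s, during which the arm holds its last target.

TASK

The heavy aluminium mould block stands askew on the mat. Without grasping or lifting anything, use only the fingertips to walk it round, nudging one corner and then another as needed, until one of its two long blue-striped sides (either one) faces the aluminium fence, then push it up so that this side lies flush on the fence, between the two orange marks, and leave it there. Have it nearly square before it touches, so that no corner is driven into the fence, and leave the jar, the meter and the motor where they are.

Things in the scene. Friction and masses are not known exactly. Their poses are not given: they have to be found in the camera images.
- block: Aluminium block, 96 (x) by 140 mm (y), 0.95 kg, 4 to 12 N to slide. Origin on the table under its centre. Long blue-striped sides, alike, at x = +-48 mm, short sides at y = +-70 mm. Sides span 3 to 29 mm above the table; it stands on four 3 mm high pads, 16 mm across, at x +-22, y +-35 mm, so it turns easily when pushed near a corner and tips if pressed down there.
- fence: Fixed straight aluminium bar, 30 by 30 mm, 400 mm long. Origin on the table at the foot of the middle of its working face, which looks to the robot. y runs along the fence, x points away from the robot into the bar (it fills x 0 to 30 mm). Orange bands round it, 20 mm wide, at y = +-120 mm (inner edges +-110): the block's side belongs between them.
- jar: Bystander: small clear jar with an orange cap, 54 mm across, 58 mm high, loose. Origin under its centre. Not to be touched.
- meter: Bystander: orange handheld meter lying on its back, 125 mm (x) by 66 mm (y), about 40 mm high, loose. Origin under its centre. Not to be touched.
- motor: Bystander: small square stepper motor standing on end, 42 by 42 mm, 40 mm high plus a thin shaft to 60 mm, loose. Origin under its centre. Not to be touched.
Things that resemble listed ones, but are neither listed nor needed, are in the scene too. Several things have the shape of the block; the one meant has the colours described above.

How it is judged:
By the outcome, as a careful person would: the job done as asked, in the order asked, and still so for the second after the job is handed in, with the robot touching nothing.
It also fails if it takes over 64 s, if anything falls off the work surface, if the arm or the gripper's body presses on something with over 40 N, if the wrist force passes 120 N, or if a joint passes its speed limit or range.

## Working session

There is one attempt and no reset: what is moved stays moved. The work goes in short steps, Python scripts to look and compute and a tool call to move; the robot and the scene stay as the last step left them, time stands still between calls to the robot, and variables do not carry over. Pictures are saved under pics/ and viewed, and the job is handed in when it is done.

Besides the shell and the picture viewer there is one more tool, called after "Request:" by a JSON object that holds its "api" and its "payload". move_arm: Moves the arm, as the interface text tells. Its arguments: {"type":"object","properties":{"delta_pos":{"type":"array","items":{"type":"array","items":{"type":"number"}}},"twist":{"type":"array","items":{"type":"number"}},"grip":{"type":"number"}},"required":["delta_pos","twist"]}

```bash
mkdir -p pics; ls; python3 - <<'E'
from rig import readout, eyes
import cv2
s=readout.observe(); print(s)
for n in ["scene","top"]:
    d=eyes.get_image(n); cv2.imwrite(f"pics/{n}0.png",d["color"][:,:,::-1]); print(n,d["camera_matrix"],d["rvec"],d["tvec"])
E
```

```text
pics
{'time': 0.0, 'q': array([-1.24321707,  0.41188341, -0.01273058,  1.59709868,  0.00563424,
        1.13429134, -0.08220205]), 'joint_velocities': array([ 1.37878833e-03, -1.31409377e-03, -7.82655569e-05,  8.80094165e-04,
        5.70029941e-04, -3.13748059e-04, -5.46680542e-05]), 'tau': array([-2.52145219e-04, -6.00613618e+01,  6.82110284e-01, -2.99413204e+01,
        1.37904240e-02,  1.05533871e-02, -2.59937138e-07]), 'eef_pos': array([0.24079376, 0.57618749, 0.2304409 ]), 'orientation': array([-6.17518771e-01, -3.08011537e+00,  2.56749863e-03]), 'contact_force': array([-0.75447099,  0.56785659,  0.5711154 ]), 'torque': array([ 0.031482  ,  0.00966627, -0.03590128]), 'gripper_width': 0.08534010361520647}
scene [[411.7959407    0.         279.57914277]
 [  0.         411.7959407  208.42071243]
 [  0.           0.           1.        ]] [ 1.42454567  1.83155218 -1.03260538] [ 0.17187638 -0.2344707   1.61072725]
top [[431.63485162   0.         285.06553805]
 [  0.         431.63485162 199.9254324 ]
 [  0.           0.           1.        ]] [ 2.1167848  -2.10477541  0.16587923] [-0.01198556  0.55371094  1.0459139 ]
```

View pics/scene0.png

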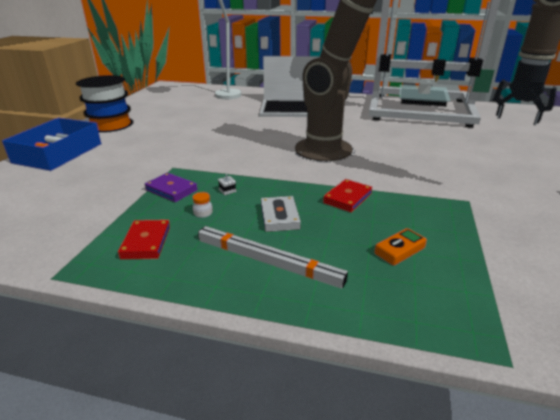

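View pics/top0.png

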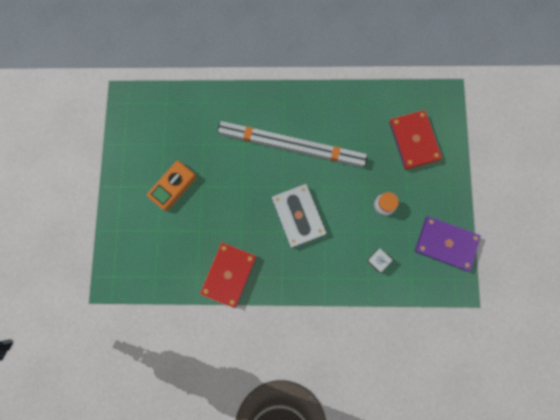

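```bash
cat > h.py <<'E'
import numpy as np,cv2
from rig import readout,eyes
def ray(d,uv,z):
    R,_=cv2.Rodrigues(np.array(d["rvec"],float));t=np.array(d["tvec"],float).ravel()
    K=np.array(d["camera_matrix"]); uv=np.atleast_2d(np.array(uv,float))
    r=np.c_[uv,np.ones(len(uv))]@np.linalg.inv(K).T@R
    c=-R.T@t
    return c+r*((z-c[2])/r[:,2])[:,None]
def crop(d,x0,y0,x1,y1,f,name):
    im=cv2.resize(d["color"][y0:y1,x0:x1,::-1],None,fx=f,fy=f,interpolation=cv2.INTER_CUBIC); cv2.imwrite(name,im)
E
python3 - <<'E'
from h import *
d=eyes.get_image("top"); crop(d,210,110,410,280,4,"pics/c1.png")
e=eyes.get_image("scene"); crop(e,180,160,360,295,4,"pics/c2.png")
E
```

```text
(no output)
```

View pics/c1.png

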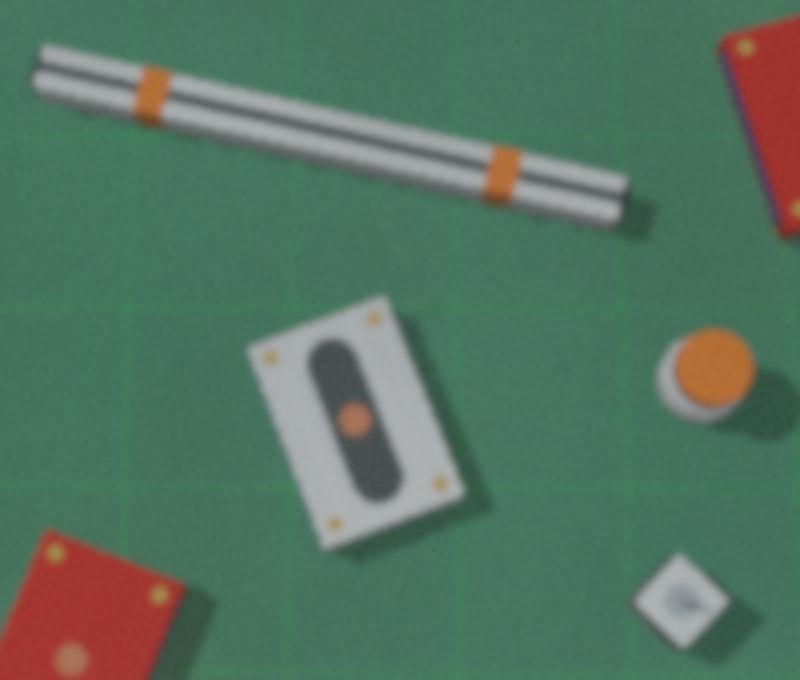

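View pics/c2.png

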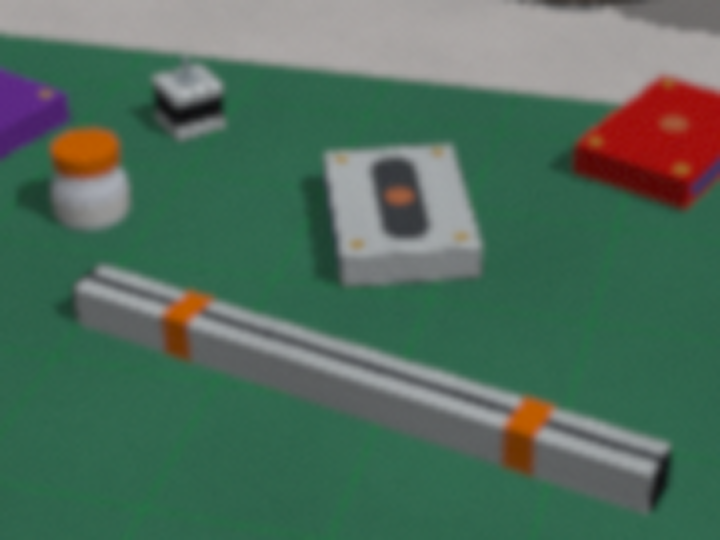

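```bash
python3 - <<'E'
from h import *
d=eyes.get_image("top")
f=lambda p:(np.array(p,float)+.5)/4-.5+[210,110]
B=ray(d,f([(385,296),(248,348),(323,549),(465,494)]),.029);print("block",B.round(4),B.mean(0).round(4))
for i in range(4):
    e=B[(i+1)%4]-B[i];print(np.linalg.norm(e[:2]).round(4),np.degrees(np.arctan2(e[1],e[0])).round(2))
F=ray(d,f([(35,88),(622,222),(44,46),(627,180)]),.03);print("fence",F.round(4))
e=F[0]-F[1];print(np.linalg.norm(e),np.degrees(np.arctan2(e[1],e[0])))
e=F[2]-F[3];print(np.linalg.norm(e),np.degrees(np.arctan2(e[1],e[0])))
O=ray(d,f([(152,97),(502,176)]),.03);print("orange",O.round(4),O.mean(0))
J=ray(d,f([(715,367)]),.058);print("jar",J)
print("motor",ray(d,f([(682,600)]),.04))
print("red",ray(d,f([(47,530),(185,585)]),.029))
print("reds",ray(d,[(229,275),(415,140),(448,243)],.029))
print("meter",ray(d,[(172,185)],.03))
E
```

```text
block [[ 0.6014 -0.0621  0.029 ]
 [ 0.5666  0.0269  0.029 ]
 [ 0.4366 -0.0227  0.029 ]
 [ 0.4721 -0.113   0.029 ]] [ 0.5192 -0.0427  0.029 ]
0.0956 111.36
0.1392 -159.13
0.0971 -68.53
0.139 21.48
fence [[ 0.7438  0.1725  0.03  ]
 [ 0.6512 -0.2171  0.03  ]
 [ 0.7735  0.1675  0.03  ]
 [ 0.6797 -0.2212  0.03  ]]
0.4005115210632805 76.61789058632309
0.3998155539309519 76.42446273772055
orange [[ 0.7374  0.0936  0.03  ]
 [ 0.6824 -0.1392  0.03  ]] [ 0.70991521 -0.02283317  0.03      ]
jar [[ 0.54961557 -0.2682627   0.058     ]]
motor [[ 0.40545369 -0.2464271   0.04      ]]
red [[0.44761617 0.15398042 0.029     ]
 [0.41326196 0.06475887 0.029     ]]
reds [[ 0.36489632  0.13169897  0.029     ]
 [ 0.72006594 -0.3501514   0.029     ]
 [ 0.44875192 -0.41992002  0.029     ]]
meter [[0.59684928 0.28961801 0.03      ]]
```

Candidates of the block's shape in the top picture:
- red at (229,275)
- red at (415,140)
- purple at (448,243)
- bare aluminium at (299,215)

Only the last is aluminium, and the crop confirms it. It measures 96 x 139 mm, as it should. Its long axis lies at 21.2° and the fence at 76.5°, so it needs about 55° counterclockwise.

Plan:
1. Push its near short end about 50 mm along its own length.
2. Swing the far end round from the right.
3. Push it square to the fence with spread fingers.

Request:
{"api": "move_arm", "payload": {"delta_pos": [[-2.47,-3.16,0],[-2.47,-3.16,0],[-2.47,-3.16,0],[-2.47,-3.16,0],[-2.47,-3.16,0],[-2.47,-3.16,0],[-2.47,-3.16,0],[-2.47,-3.16,0]], "twist": [0,0,0,0,0,0,0,0], "grip": 0.6}}

```text
time: 0.92
eef_pos: [0.3236, 0.2637, 0.227]
orientation: [-0.595, -3.081, -0.001]
contact_force: [2.3, 0.4, 1.2]
gripper_width: 0.051
```

```bash
cat >> h.py <<'E'
def state():
    s=readout.observe();R,_=cv2.Rodrigues(np.array(s["orientation"],float))
    yaw=np.degrees(np.arctan2(R[1,1],R[0,1]))
    return s,R,yaw
def plan(x,y,z,yaw_t,n):
    "rows (cm, rad) to world target with tool-y yaw in deg, n equal steps"
    s,R,yaw=state();p=np.array(s["eef_pos"]);dw=(np.array([x,y,z])-p)/n
    dy=(yaw_t-yaw+180)%360-180;tw=-np.radians(dy)/n
    print("t",round(s["time"],2),"p",p.round(4),"yaw",yaw.round(2),"tilt",R[2,2].round(4),"F",np.round(s["contact_force"],1),"w",round(s["gripper_width"],3))
    for i in range(n):
        Rz,_=cv2.Rodrigues(np.array([0,0,tw*i])); print((Rz.T@R.T@dw*100).round(2).tolist(),round(tw,3), "len",(np.linalg.norm(dw)*100).round(2))
E
python3 -c "
from h import *
plan(.421,-.081,.1,111.2,12)"
```

```text
t 0.92 p [0.3236 0.2637 0.227 ] yaw 68.13 tilt -1.0 F [2.3 0.4 1.2] w 0.051
[-1.83, -2.36, 1.05] -0.063 len 3.17
[-1.68, -2.47, 1.05] -0.063 len 3.17
[-1.52, -2.57, 1.05] -0.063 len 3.17
[-1.35, -2.66, 1.05] -0.063 len 3.17
[-1.18, -2.74, 1.05] -0.063 len 3.17
[-1.01, -2.81, 1.05] -0.063 len 3.17
[-0.83, -2.87, 1.05] -0.063 len 3.17
[-0.65, -2.92, 1.05] -0.063 len 3.17
[-0.47, -2.95, 1.05] -0.063 len 3.17
[-0.28, -2.97, 1.05] -0.063 len 3.17
[-0.09, -2.99, 1.05] -0.063 len 3.17
[0.09, -2.99, 1.05] -0.063 len 3.17
```

Request:
{"api": "move_arm", "payload": {"delta_pos": [[-1.83,-2.36,1.05],[-1.68,-2.47,1.05],[-1.52,-2.57,1.05],[-1.35,-2.66,1.05],[-1.18,-2.74,1.05],[-1.0,-2.8,1.05],[-0.83,-2.87,1.05],[-0.65,-2.92,1.05]], "twist": [-0.063,-0.063,-0.063,-0.063,-0.063,-0.063,-0.063,-0.063]}}

```text
time: 1.58
eef_pos: [0.3933, 0.0215, 0.1429]
orientation: [-0.22, 3.127, 0.014]
contact_force: [0.9, -0.5, 0.3]
gripper_width: 0.0513
```

```bash
python3 -c "
from h import *
plan(.421,-.081,.09,111.2,6)"
```

```text
t 1.58 p [0.3933 0.0215 0.1429] yaw 98.05 tilt -0.9999 F [ 0.9 -0.5  0.3] w 0.051
[-0.21, -1.76, 0.87] -0.038 len 1.98
[-0.14, -1.77, 0.87] -0.038 len 1.98
[-0.08, -1.77, 0.87] -0.038 len 1.98
[-0.01, -1.78, 0.87] -0.038 len 1.98
[0.06, -1.77, 0.87] -0.038 len 1.98
[0.13, -1.77, 0.87] -0.038 len 1.98
```

Request:
{"api": "move_arm", "payload": {"delta_pos": [[-0.2,-1.78,0.87],[-0.14,-1.78,0.87],[-0.08,-1.78,0.87],[0,-1.78,0.87],[0.06,-1.78,0.87],[0.13,-1.78,0.87],[0,0,0]], "twist": [-0.038,-0.038,-0.038,-0.038,-0.038,-0.038,0]}}

```text
time: 2.17
eef_pos: [0.4231, -0.0932, 0.087]
orientation: [-0.587, 3.076, 0.008]
contact_force: [-0.2, 0.3, -0.2]
gripper_width: 0.0512
```

```bash
python3 -c "
from h import *
plan(.421,-.081,.012,111.2,5)
d=eyes.get_image('top');crop(d,210,110,410,280,4,'pics/c3.png')
d=eyes.get_image('wrist');cv2.imwrite('pics/w3.png',d['color'][:,:,::-1])"
```

```text
t 2.17 p [ 0.4231 -0.0932  0.087 ] yaw 111.62 tilt -0.9999 F [-0.2  0.3 -0.2] w 0.051
[-0.03, 0.24, 1.5] 0.001 len 1.52
[-0.03, 0.24, 1.5] 0.001 len 1.52
[-0.03, 0.24, 1.5] 0.001 len 1.52
[-0.03, 0.24, 1.5] 0.001 len 1.52
[-0.03, 0.24, 1.5] 0.001 len 1.52
```

View pics/w3.png

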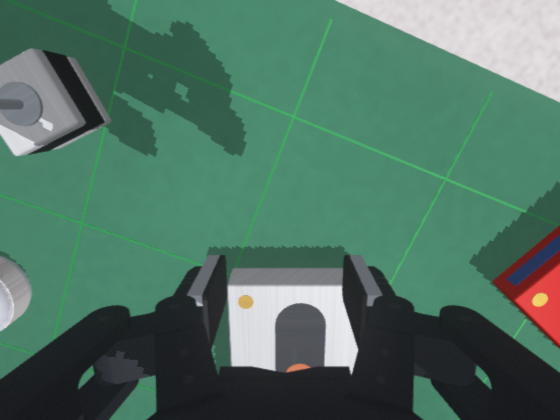

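View pics/c3.png

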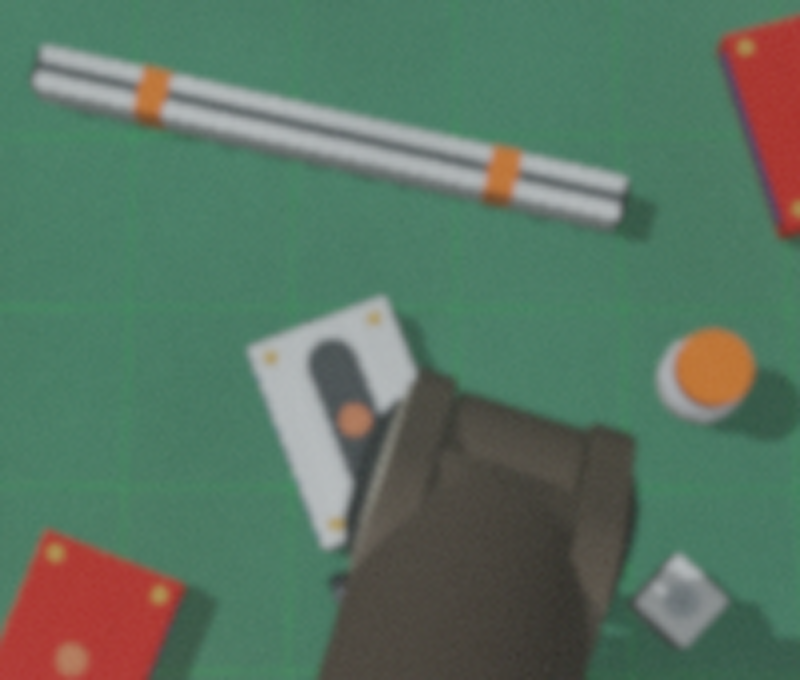

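Request:
{"api": "move_arm", "payload": {"delta_pos": [[0,0.25,1.6],[0,0.25,1.6],[0,0.25,1.6],[0,0.25,1.6],[0,0.2,1.1],[0,0,0]], "twist": [0,0,0,0,0,0]}}

```text
time: 2.77
eef_pos: [0.4213, -0.0719, 0.0137]
orientation: [-0.585, 3.069, 0.014]
contact_force: [-1.3, 0.6, -0.2]
gripper_width: 0.0513
```

```bash
python3 -c "
from h import *
plan(.4565,-.0668,.010,111.2,5)
d=eyes.get_image('scene');crop(d,180,120,380,270,4,'pics/c4.png')
d=eyes.get_image('wrist');cv2.imwrite('pics/w4.png',d['color'][:,:,::-1])"
```

```text
t 2.77 p [ 0.4213 -0.0719  0.0137] yaw 111.58 tilt -0.9998 F [-1.3  0.6 -0.2] w 0.051
[-0.69, -0.16, 0.09] 0.001 len 0.72
[-0.69, -0.16, 0.09] 0.001 len 0.72
[-0.69, -0.16, 0.09] 0.001 len 0.72
[-0.69, -0.16, 0.09] 0.001 len 0.72
[-0.69, -0.16, 0.09] 0.001 len 0.72
```

View pics/w4.png

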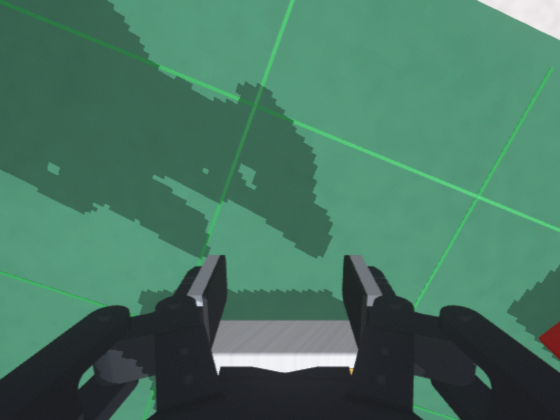

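View pics/c4.png

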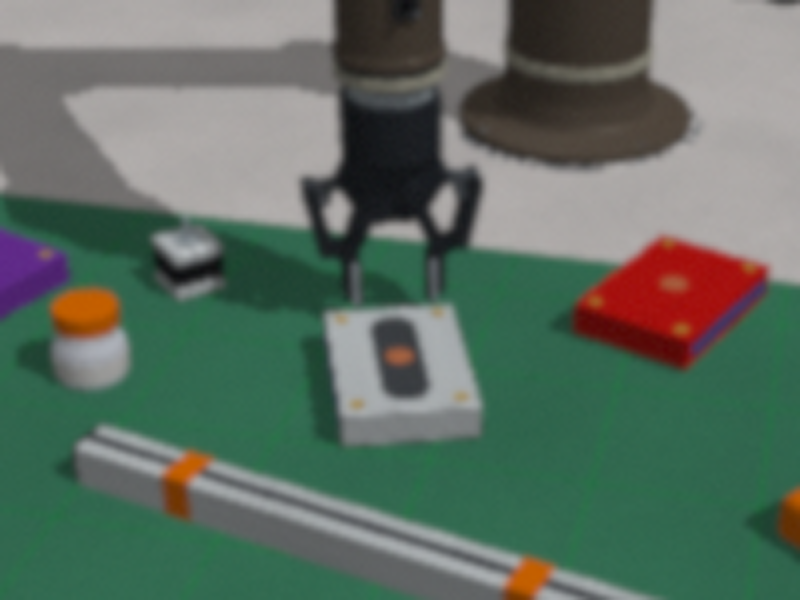

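Request:
{"api": "move_arm", "payload": {"delta_pos": [[-0.4,-0.5,0.3],[-0.6,-0.3,0.1],[-0.8,0,0],[-0.9,0,0],[-0.9,0,0],[-0.9,0,0],[-0.9,0,0],[-0.9,0,0]], "twist": [0,0,0,0,0,0,0,0]}}

```text
time: 3.53
eef_pos: [0.4849, -0.0566, 0.014]
orientation: [-0.581, 3.075, 0.015]
contact_force: [-6.2, -2.3, -0.1]
gripper_width: 0.0508
```

```bash
python3 -c "
from h import *
plan(.4905,-.054,.012,111.2,3)
"
```

```text
t 3.53 p [ 0.4849 -0.0566  0.014 ] yaw 111.39 tilt -0.9999 F [-6.2 -2.3 -0.1] w 0.051
[-0.2, 0.01, 0.07] 0.001 len 0.22
[-0.2, 0.01, 0.07] 0.001 len 0.22
[-0.2, 0.01, 0.07] 0.001 len 0.22
```

Request:
{"api": "move_arm", "payload": {"delta_pos": [[-0.5,0,0],[-0.4,0,0],[1.0,0,0],[2,0,-0.5],[1,0,-3],[0,0,-3],[0,0,-3]], "twist": [0,0,0,0,0.05,0.1,0.1]}}

```text
time: 4.12
eef_pos: [0.4571, -0.0672, 0.1074]
orientation: [-0.19, 3.127, 0.017]
contact_force: [1.0, 0.5, 0.5]
gripper_width: 0.0513
```

```bash
python3 -c "
from h import *
plan(.4905,-.054,.012,111.2,1)
d=eyes.get_image('top');crop(d,210,110,410,280,4,'pics/c5.png')
d=eyes.get_image('scene');crop(d,180,120,380,270,4,'pics/s5.png')
"
```

```text
t 4.12 p [ 0.4571 -0.0672  0.1074] yaw 96.96 tilt -0.9999 F [1.  0.5 0.5] w 0.051
[-3.39, 0.81, 9.58] -0.249 len 10.2
```

View pics/c5.png

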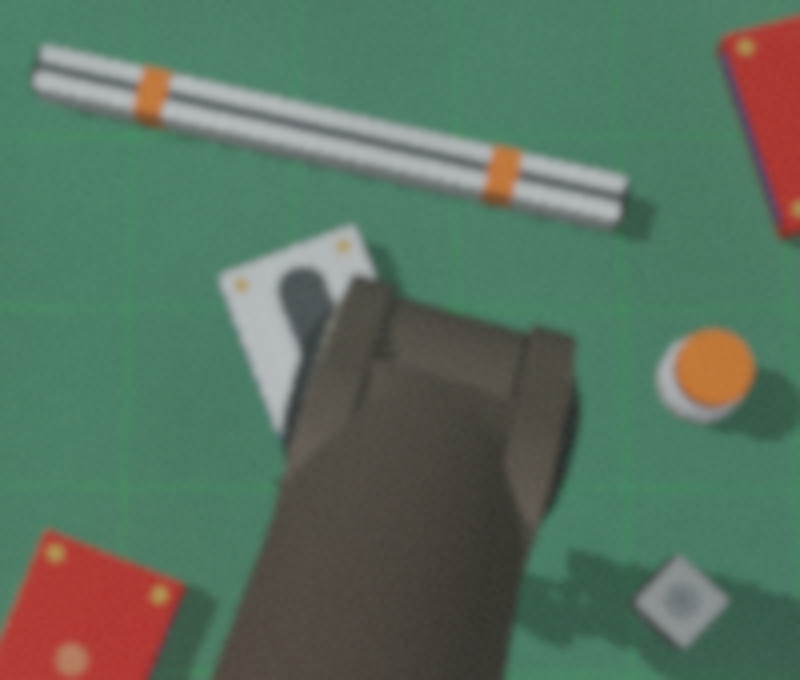

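View pics/s5.png

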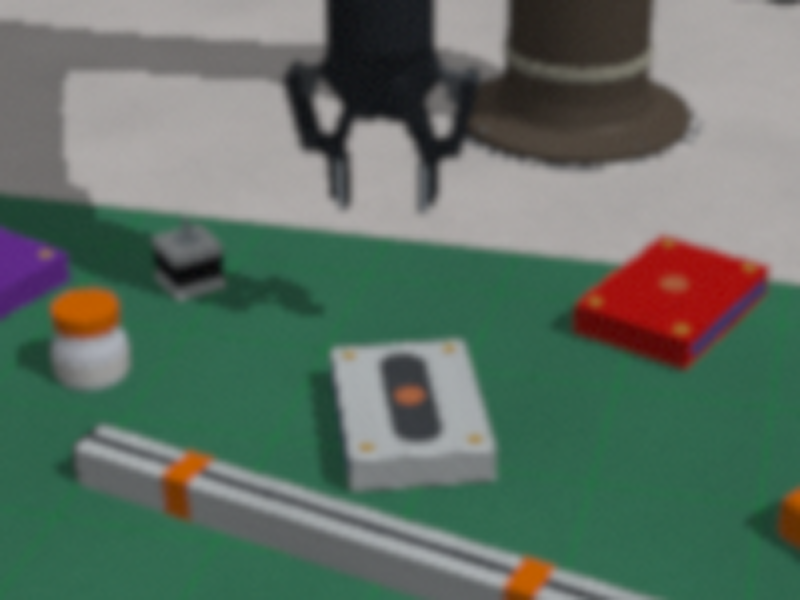

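```bash
cat >> h.py <<'E'
O=np.array([.6975,-.0223]);FX=np.array([.9724,-.2334]);FY=np.array([.2334,.9724])
def fplan(fx,fy,z,yaw,n):
    w=O+fx*FX+fy*FY; print("target",w.round(4)); plan(w[0],w[1],z,yaw,n)
    p=np.array(state()[0]["eef_pos"])[:2]-O; print("now f",(p@FX).round(4),(p@FY).round(4))
E
python3 -c "
from h import *
fplan(-.058,-.100,.09,76.5,6)"
```

```text
target [ 0.6178 -0.106 ]
t 4.22 p [ 0.4608 -0.0675  0.1107] yaw 96.99 tilt -0.9998 F [ 0.5  0.3 -1.3] w 0.051
[-2.51, -0.96, 0.38] 0.06 len 2.72
[-2.57, -0.81, 0.38] 0.06 len 2.72
[-2.61, -0.65, 0.38] 0.06 len 2.72
[-2.64, -0.5, 0.38] 0.06 len 2.72
[-2.67, -0.34, 0.38] 0.06 len 2.72
[-2.68, -0.18, 0.38] 0.06 len 2.72
now f -0.2197 -0.0992
```

Request:
{"api": "move_arm", "payload": {"delta_pos": [[-2.5,-0.95,0.4],[-2.6,-0.8,0.4],[-2.6,-0.65,0.4],[-2.65,-0.5,0.4],[-2.65,-0.35,0.4],[-2.7,-0.2,0.4],[0,0,0]], "twist": [0.06,0.06,0.06,0.06,0.06,0.06,0]}}

```text
time: 4.8
eef_pos: [0.6324, -0.1029, 0.0925]
orientation: [0.376, 3.083, 0.032]
contact_force: [0.3, 0.7, -0.0]
gripper_width: 0.0514
```

```bash
python3 -c "
from h import *
fplan(-.058,-.100,.014,76.5,5)"
```

```text
target [ 0.6178 -0.106 ]
t 4.8 p [ 0.6324 -0.1029  0.0925] yaw 76.13 tilt -0.9991 F [ 0.3  0.7 -0. ] w 0.051
[0.32, -0.17, 1.56] -0.001 len 1.6
[0.32, -0.17, 1.56] -0.001 len 1.6
[0.32, -0.17, 1.56] -0.001 len 1.6
[0.32, -0.17, 1.56] -0.001 len 1.6
[0.32, -0.17, 1.56] -0.001 len 1.6
now f -0.0445 -0.0936
```

Request:
{"api": "move_arm", "payload": {"delta_pos": [[0.4,-0.2,1.6],[0.35,-0.2,1.6],[0.3,-0.2,1.6],[0.3,-0.2,1.6],[0.2,-0.1,1.3],[0,0,0]], "twist": [0,0,0,0,0,0]}}

```text
time: 5.3
eef_pos: [0.6237, -0.105, 0.0109]
orientation: [0.358, 3.074, 0.032]
contact_force: [0.7, -0.7, -0.1]
gripper_width: 0.0514
```

```bash
python3 -c "
from h import *
fplan(-.058,-.08,.014,76.5,3)
d=eyes.get_image('scene');crop(d,180,120,380,270,4,'pics/s6.png')
d=eyes.get_image('top');crop(d,210,110,410,280,4,'pics/c6.png')
"
```

```text
target [ 0.6224 -0.0866]
t 5.3 p [ 0.6237 -0.105   0.0109] yaw 76.75 tilt -0.9987 F [ 0.7 -0.7 -0.1] w 0.051
[0.18, 0.59, -0.1] 0.001 len 0.62
[0.18, 0.59, -0.1] 0.001 len 0.62
[0.18, 0.59, -0.1] 0.001 len 0.62
now f -0.0524 -0.0976
```

View pics/s6.png

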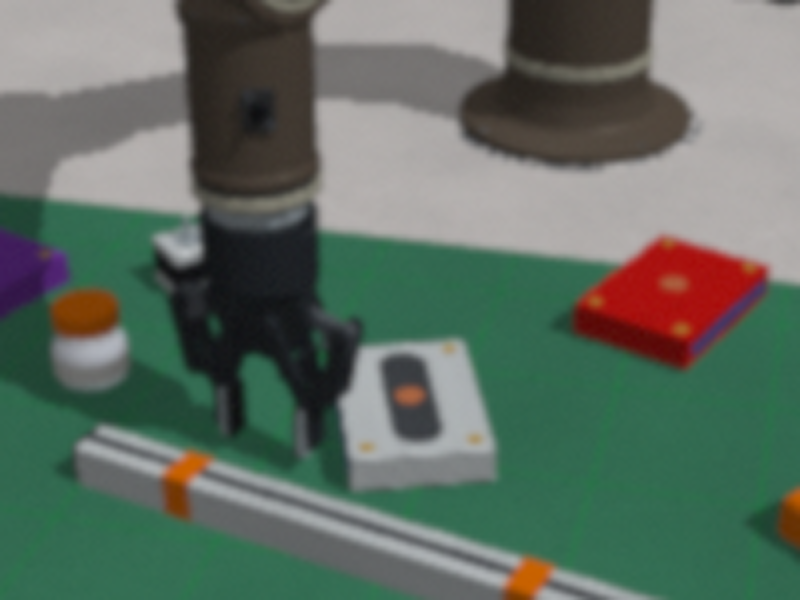

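View pics/c6.png

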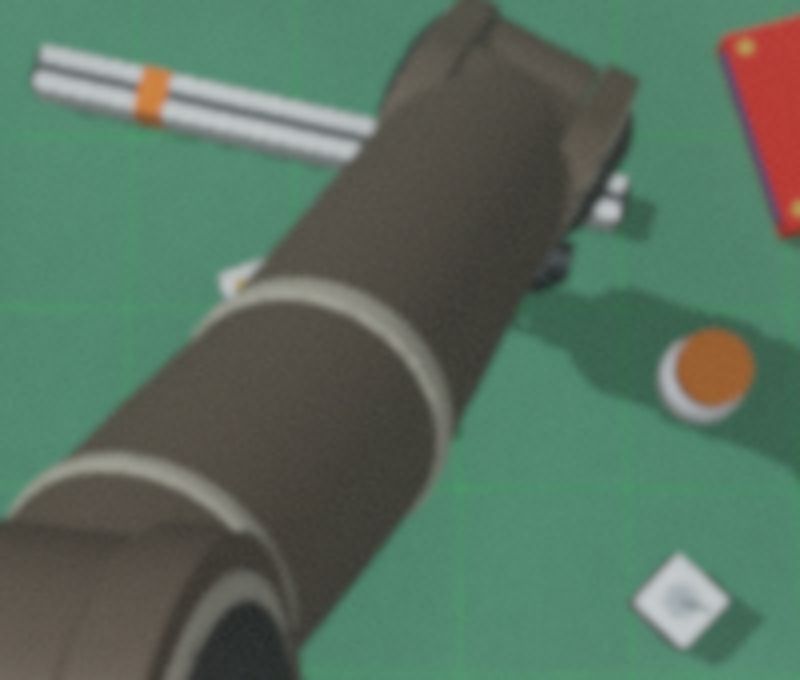

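Request:
{"api": "move_arm", "payload": {"delta_pos": [[0.3,0.5,-0.1],[0.2,0.8,-0.1],[0.1,0.8,0],[0,0.8,0],[0,0.8,0],[0.1,0.8,0],[0.1,0.8,0],[0.1,0.8,0]], "twist": [0,0,0,0,0,0,0,0]}}

```text
time: 6.07
eef_pos: [0.635, -0.0411, 0.0222]
orientation: [0.358, 3.06, 0.028]
contact_force: [-0.1, -2.2, -1.8]
gripper_width: 0.0511
```

```bash
python3 -c "
from h import *
fplan(-.058,-.08,.014,76.5,1)
d=eyes.get_image('scene');crop(d,180,120,380,270,4,'pics/s7.png')
"
```

```text
target [ 0.6224 -0.0866]
t 6.07 p [ 0.635  -0.0411  0.0222] yaw 76.69 tilt -0.998 F [-0.1 -2.2 -1.8] w 0.051
[0.22, -4.73, 0.69] 0.003 len 4.78
now f -0.0564 -0.0329
```

View pics/s7.png

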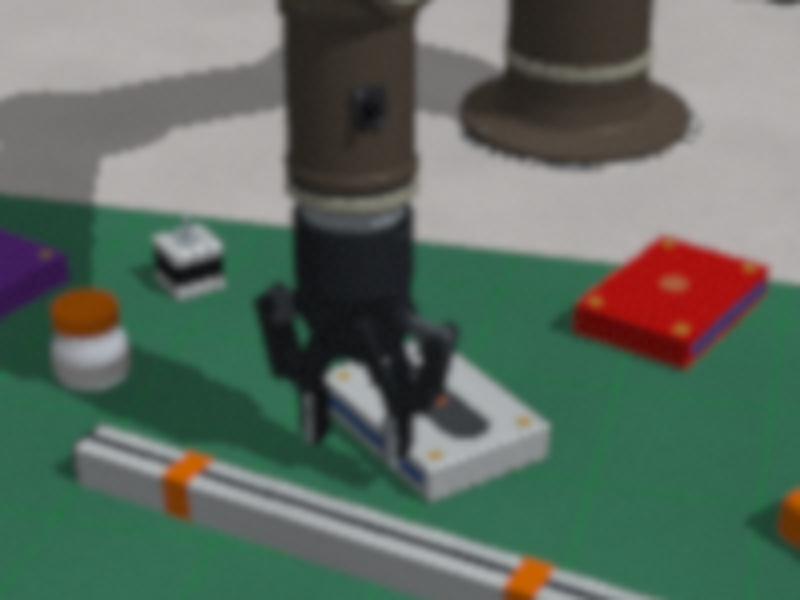

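Request:
{"api": "move_arm", "payload": {"delta_pos": [[-0.2,-0.4,0.6],[0,0,0.6],[0.1,0.6,0.15],[0.2,0.7,0.15],[0.2,0.7,0.15],[0.3,0.7,0.15]], "twist": [0,0,0,0,0,0]}}

```text
time: 6.62
eef_pos: [0.6385, -0.0162, 0.0038]
orientation: [0.36, 3.055, 0.027]
contact_force: [2.6, -4.0, 2.5]
gripper_width: 0.0513
```

```bash
python3 -c "
from h import *
fplan(-.058,-.08,.014,76.5,1)
print(state()[1].round(3))
d=eyes.get_image('scene');crop(d,180,120,380,270,4,'pics/s8.png')
"
```

```text
target [ 0.6224 -0.0866]
t 6.62 p [ 0.6385 -0.0162  0.0038] yaw 76.6 tilt -0.9977 F [ 2.6 -4.   2.5] w 0.051
[-0.14, -7.19, -1.19] 0.002 len 7.29
now f -0.0588 -0.0078
[[-0.97   0.232  0.067]
 [ 0.233  0.972  0.01 ]
 [-0.063  0.025 -0.998]]
```

View pics/s8.png

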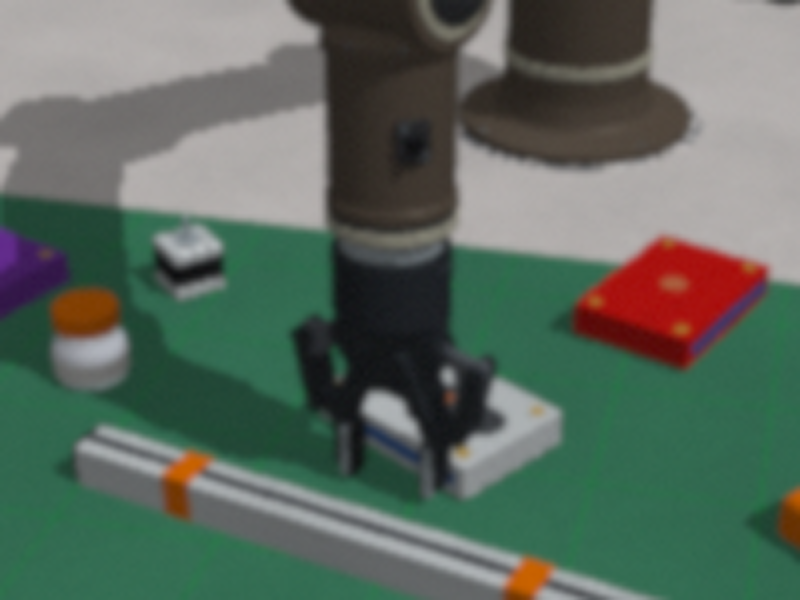

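```bash
python3 -c "
from h import *
d=eyes.get_image('scene');crop(d,260,190,330,250,10,'pics/s9.png')
"
```

```text
(no output)
```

View pics/s9.png

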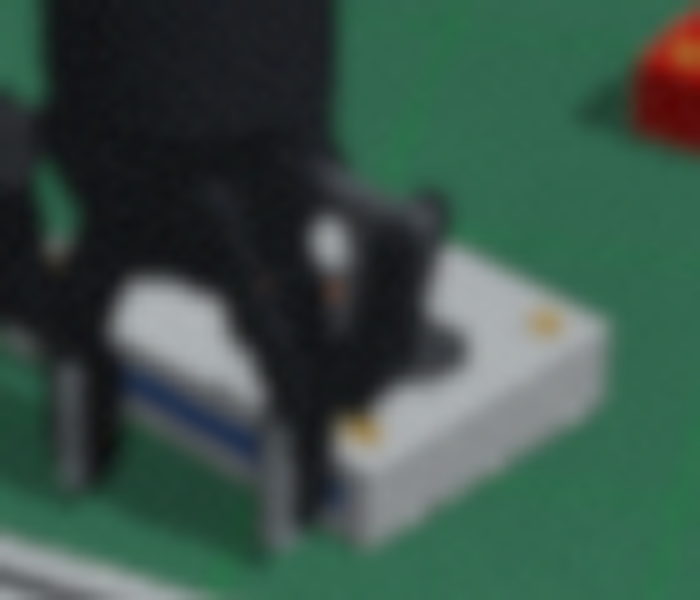

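```bash
python3 -c "
from h import *
d=eyes.get_image('scene')
f=lambda p:(np.array(p,float)+.5)/10-.5+[260,190]
P=ray(d,f([(612,330),(358,480)]),.029)[:,:2];print(P)
e=P[0]-P[1];print(np.linalg.norm(e),np.degrees(np.arctan2(e[1],e[0])))
u=e/np.linalg.norm(e); ax=np.array([u[1],-u[0]]);c=P.mean(0)-ax*.07;print('axis',np.degrees(np.arctan2(ax[1],ax[0])),c,(c-O)@FX,(c-O)@FY)
"
```

```text
[[0.5651126  0.08360911]
 [0.64932997 0.0322619 ]]
0.09863619913001007 148.62939667804756
axis 58.62939667804755 [ 0.57078127 -0.00183175] -0.12799858171909873 -0.009672827489581051
```

Request:
{"api": "move_arm", "payload": {"delta_pos": [[0,0.2,-0.9],[0.4,0.6,-0.1],[0.6,0.6,0],[0.6,0.5,0],[0.6,0.4,0]], "twist": [0,0,0,0,0]}}

```text
time: 7.18
eef_pos: [0.6204, 0.0148, 0.014]
orientation: [0.357, 3.056, 0.03]
contact_force: [4.2, -2.2, -1.5]
gripper_width: 0.0512
```

```bash
python3 -c "
from h import *
fplan(-.058,-.08,.014,76.5,1)
d=eyes.get_image('scene');crop(d,260,190,330,250,10,'pics/s10.png')
"
```

```text
target [ 0.6224 -0.0866]
t 7.18 p [0.6204 0.0148 0.014 ] yaw 76.71 tilt -0.9977 F [ 4.2 -2.2 -1.5] w 0.051
[-2.54, -9.81, -0.1] 0.004 len 10.13
now f -0.0836 0.018
```

View pics/s10.png

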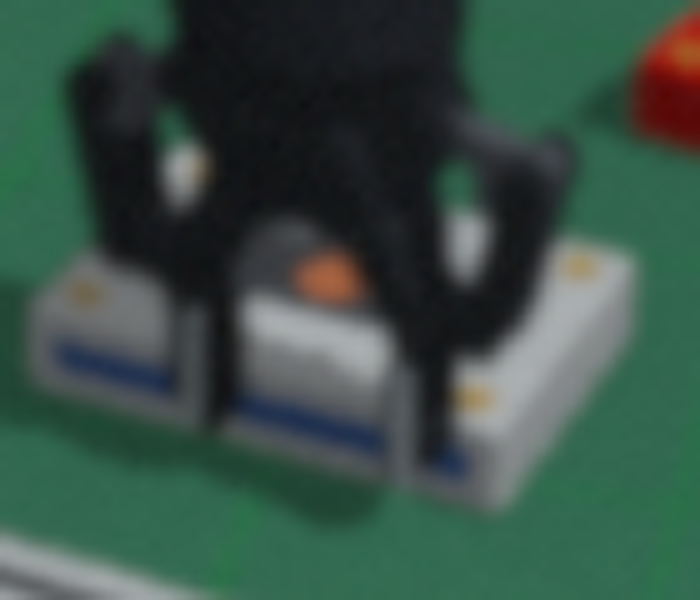

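Request:
{"api": "move_arm", "payload": {"delta_pos": [[-0.8,0,0],[-1.0,0,-0.5],[-0.3,0,-2.5],[0,0,-3],[0,0,-3],[2,0,-0.5],[3,0,0],[3,0,0]], "twist": [0,0,0,0,0,0,0,0]}}

```text
time: 7.9
eef_pos: [0.5599, 0.0285, 0.1106]
orientation: [0.355, 3.063, 0.031]
contact_force: [-0.7, 0.6, 0.0]
gripper_width: 0.0509
```

Request:
{"api": "move_arm", "payload": {"delta_pos": [[3,0,0],[3,0,0],[3,0,0],[2,0,0],[0,0,0]], "twist": [0,0,0,0,0]}}

```text
time: 8.32
eef_pos: [0.445, 0.0547, 0.1055]
orientation: [0.358, 3.07, 0.033]
contact_force: [-0.8, -0.3, -0.9]
gripper_width: 0.0509
```

```bash
python3 -c "
from h import *
fplan(-.21,0.0,.014,76.5,4)
print(state()[1].round(3))
d=eyes.get_image('top');crop(d,210,110,410,280,4,'pics/c11.png')
d=eyes.get_image('scene');crop(d,240,170,340,245,8,'pics/s11.png')
"
```

```text
target [0.4933 0.0267]
t 8.32 p [0.445  0.0547 0.1055] yaw 76.72 tilt -0.9985 F [-0.8 -0.3 -0.9] w 0.051
[-1.22, -0.46, 2.34] 0.001 len 2.68
[-1.22, -0.46, 2.34] 0.001 len 2.68
[-1.23, -0.46, 2.34] 0.001 len 2.68
[-1.23, -0.46, 2.34] 0.001 len 2.68
now f -0.2635 0.0159
[[-0.972  0.23   0.053]
 [ 0.231  0.973  0.015]
 [-0.048  0.027 -0.998]]
```

View pics/s11.png

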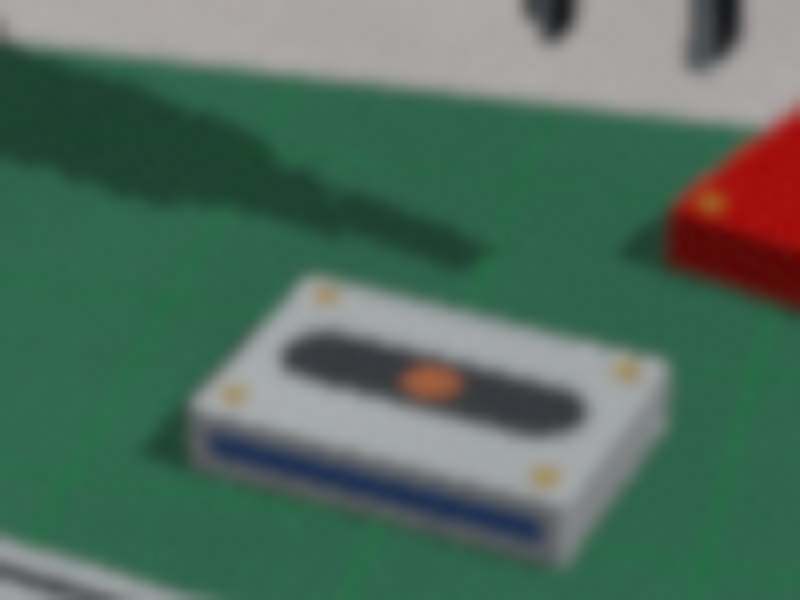

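View pics/c11.png

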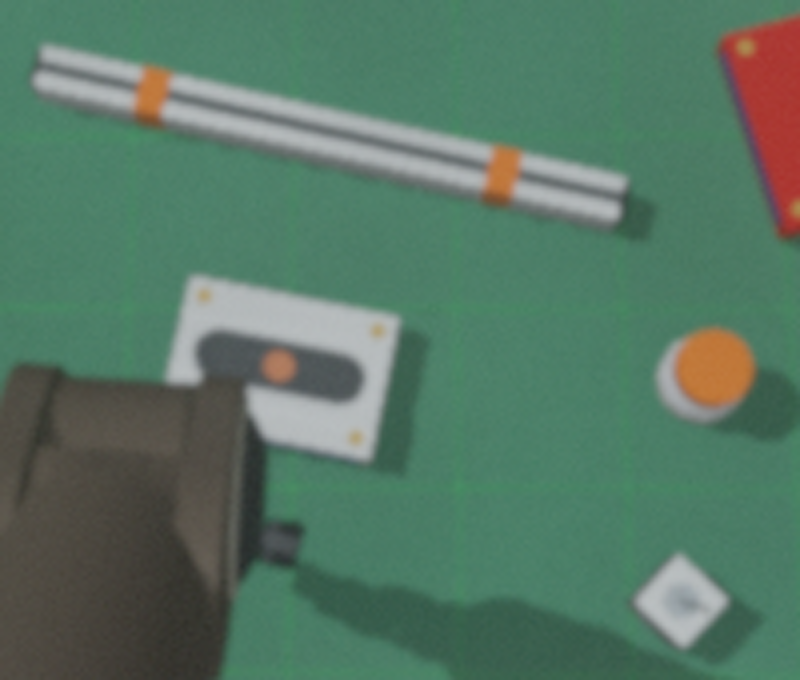

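```bash
cat >> h.py <<'E'
def blk(P):
    "P: 3 px in top image full coords: far-left, far-right, near-right top corners"
    d=eyes.get_image('top');Q=ray(d,P,.029)[:,:2]
    e=Q[0]-Q[1];g=Q[1]-Q[2];c=(Q[0]+Q[2])/2
    print("len",np.linalg.norm(e).round(4),np.linalg.norm(g).round(4),"axis",np.degrees(np.arctan2(e[1],e[0])).round(2),np.degrees(np.arctan2(g[1],g[0])).round(2)+90,"c",c.round(4),"f",((c-O)@FX).round(4),((c-O)@FY).round(4))
E
python3 -c "
from h import *
f=lambda p:(np.array(p,float)+.5)/4-.5+[210,110]
blk(f([(190,274),(401,318),(371,463)]))
d=eyes.get_image('top');Q=ray(d,f([(278,366)]),.029)[0,:2];print(Q,(Q-O)@FX,(Q-O)@FY)
"
```

```text
len 0.1413 0.097 axis 78.07 78.45 c [0.5539 0.0063] f -0.1463 -0.0057
[0.55477501 0.00723316] -0.1456788207215324 -0.0045939710019502296
```

```bash
python3 -c "
from h import *
fplan(-.228,-.005,.06,76.5,4)"
```

```text
target [0.4746 0.0261]
t 8.52 p [0.4505 0.0539 0.1064] yaw 76.67 tilt -0.9982 F [ 0.4  0.8 -1. ] w 0.051
[-0.68, -0.57, 1.18] 0.001 len 1.48
[-0.68, -0.57, 1.18] 0.001 len 1.48
[-0.68, -0.57, 1.18] 0.001 len 1.48
[-0.68, -0.57, 1.18] 0.001 len 1.48
now f -0.2579 0.0165
```

Request:
{"api": "move_arm", "payload": {"delta_pos": [[-0.6,-0.6,1.0],[-0.6,-0.6,1.2],[-0.6,-0.6,1.2],[-0.4,-0.4,1.2],[0,0,0]], "twist": [0,0,0,0,0], "grip": 0.8}}

```text
time: 8.93
eef_pos: [0.4789, 0.0258, 0.0608]
orientation: [0.361, 3.057, 0.032]
contact_force: [0.3, 0.6, -0.6]
gripper_width: 0.0685
```

```bash
python3 -c "
from h import *
fplan(-.228,-.005,.011,76.5,4)"
```

```text
target [0.4746 0.0261]
t 8.93 p [0.4789 0.0258 0.0608] yaw 76.59 tilt -0.9977 F [ 0.3  0.6 -0.6] w 0.068
[0.18, -0.05, 1.23] 0.0 len 1.25
[0.18, -0.05, 1.23] 0.0 len 1.25
[0.18, -0.05, 1.23] 0.0 len 1.25
[0.18, -0.05, 1.23] 0.0 len 1.25
now f -0.2238 -0.0042
```

Request:
{"api": "move_arm", "payload": {"delta_pos": [[0.2,-0.05,1.3],[0.2,-0.05,1.3],[0.2,-0.05,1.3],[0.1,0,0.9],[0,0,0]], "twist": [0,0,0,0,0]}}

```text
time: 9.35
eef_pos: [0.4808, 0.0246, 0.0116]
orientation: [0.368, 3.053, 0.031]
contact_force: [-0.5, -1.0, 0.5]
gripper_width: 0.0683
```

```bash
python3 -c "
from h import *
fplan(-.12,-.005,.011,76.5,10)
d=eyes.get_image('scene');crop(d,240,150,350,235,7,'pics/s12.png')"
```

```text
target [0.5796 0.0008]
t 9.35 p [0.4808 0.0246 0.0116] yaw 76.31 tilt -0.9976 F [-0.5 -1.   0.5] w 0.068
[-1.01, 0.0, 0.07] -0.0 len 1.02
[-1.01, 0.0, 0.07] -0.0 len 1.02
[-1.01, 0.0, 0.07] -0.0 len 1.02
[-1.01, 0.0, 0.07] -0.0 len 1.02
[-1.01, 0.0, 0.07] -0.0 len 1.02
[-1.01, 0.0, 0.07] -0.0 len 1.02
[-1.01, 0.0, 0.07] -0.0 len 1.02
[-1.01, 0.0, 0.07] -0.0 len 1.02
[-1.01, 0.0, 0.07] -0.0 len 1.02
[-1.01, -0.0, 0.07] -0.0 len 1.02
now f -0.2217 -0.0049
```

View pics/s12.png

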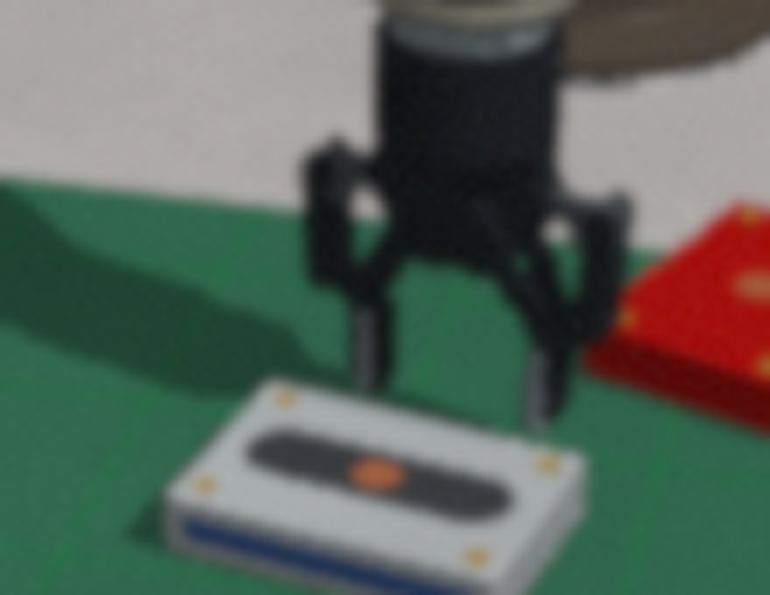

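Request:
{"api": "move_arm", "payload": {"delta_pos": [[-0.6,0,0.05],[-0.8,0,0.05],[-0.8,0,0.05],[-0.8,0,0.05],[-0.8,0,0.05],[-0.8,0,0.05],[-0.8,0,0.05],[0,0,0]], "twist": [0,0,0,0,0,0,0,0]}}

```text
time: 10.07
eef_pos: [0.5291, 0.014, 0.0129]
orientation: [0.365, 3.075, 0.038]
contact_force: [-0.6, -0.7, -0.5]
gripper_width: 0.0683
```

```bash
python3 -c "
from h import *
fplan(-.12,-.005,.011,76.5,4)
d=eyes.get_image('scene');crop(d,230,170,340,255,7,'pics/s13.png')
d=eyes.get_image('top');crop(d,220,110,380,230,5,'pics/c13.png')"
```

```text
target [0.5796 0.0008]
t 10.07 p [0.5291 0.014  0.0129] yaw 76.5 tilt -0.9987 F [-0.6 -0.7 -0.5] w 0.068
[-1.3, -0.03, 0.1] -0.0 len 1.31
[-1.3, -0.03, 0.1] -0.0 len 1.31
[-1.3, -0.03, 0.1] -0.0 len 1.31
[-1.3, -0.03, 0.1] -0.0 len 1.31
now f -0.1722 -0.004
```

View pics/s13.png

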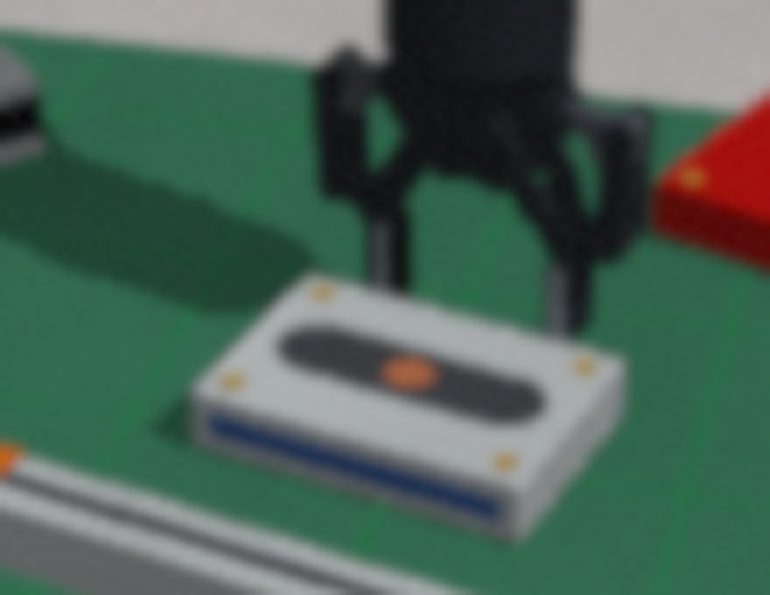

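View pics/c13.png

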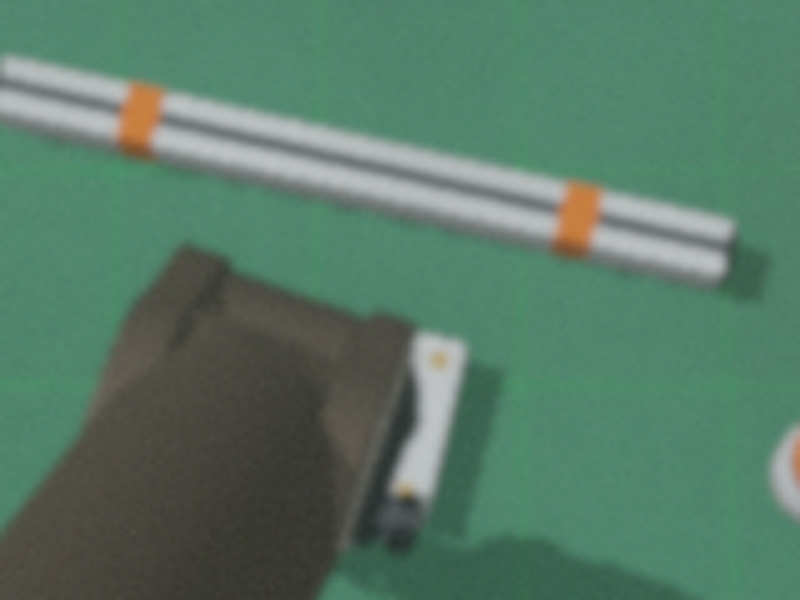

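```bash
cat >> h.py <<'E'
def blks(P,f,off):
    "scene crop px order FL(-y fence side), FR(+y fence side), NR, NL"
    d=eyes.get_image('scene');Q=ray(d,(np.array(P,float)+.5)/f-.5+np.array(off),.029)[:,:2]
    a=lambda e:(np.linalg.norm(e).round(4),np.degrees(np.arctan2(e[1],e[0])).round(2))
    print("long",a(Q[1]-Q[0]),a(Q[2]-Q[3]),"short",a(Q[0]-Q[3]),a(Q[1]-Q[2]))
    c=Q.mean(0);print("c f",((c-O)@FX).round(4),((c-O)@FY).round(4))
E
python3 -c "
from h import *
blks([(192,392),(515,489),(627,360),(312,273)],7,(230,170))"
```

```text
long (np.float64(0.1364), np.float64(76.31)) (np.float64(0.1396), np.float64(76.24)) short (np.float64(0.0973), np.float64(-12.96)) (np.float64(0.0972), np.float64(-14.81))
c f -0.1102 -0.0049
```

Request:
{"api": "move_arm", "payload": {"delta_pos": [[-0.6,0,0.05],[-0.8,0,0.05],[-0.8,0,0.05],[-0.8,0,0.05],[-0.8,0,0.05],[-0.7,0,0.05],[-0.6,0,0.05],[0,0,0]], "twist": [0,0,0,0,0,0,0,0]}}

```text
time: 10.88
eef_pos: [0.5535, 0.009, 0.0086]
orientation: [-0.362, -3.112, -0.053]
contact_force: [0.9, 0.1, 0.5]
gripper_width: 0.0684
```

```bash
python3 -c "
from h import *
fplan(-.11,-.005,.011,76.5,4)
d=eyes.get_image('scene');crop(d,220,190,330,275,7,'pics/s14.png')"
```

```text
target [ 0.5894 -0.0015]
t 10.88 p [0.5535 0.009  0.0086] yaw 76.7 tilt -0.9994 F [0.9 0.1 0.5] w 0.068
[-0.93, -0.05, -0.07] 0.001 len 0.94
[-0.93, -0.05, -0.07] 0.001 len 0.94
[-0.93, -0.05, -0.07] 0.001 len 0.94
[-0.93, -0.04, -0.07] 0.001 len 0.94
now f -0.1474 -0.0032
```

View pics/s14.png

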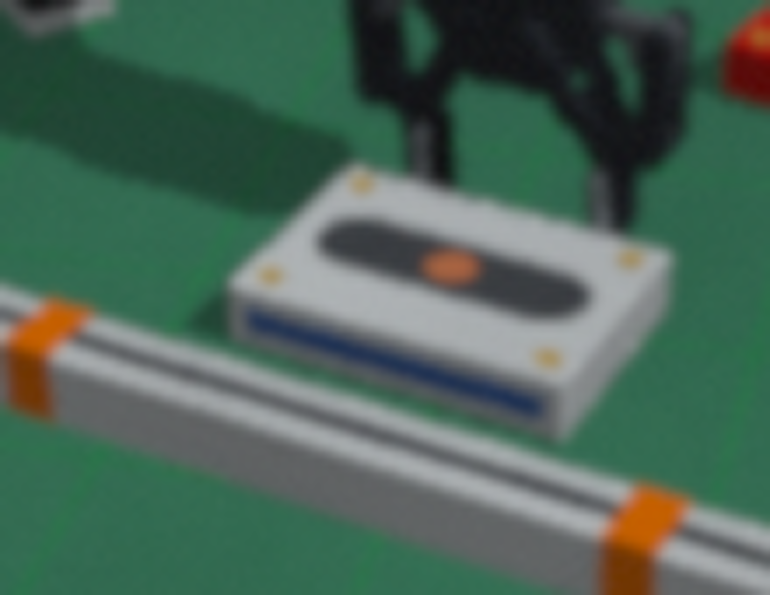

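Request:
{"api": "move_arm", "payload": {"delta_pos": [[-0.6,0,-0.05],[-0.8,0,0],[-0.8,0,0],[-0.8,0,0],[-0.7,0,0],[-0.6,0,0],[0,0,0]], "twist": [0,0,0,0,0,0,0]}}

```text
time: 11.52
eef_pos: [0.5753, 0.0046, 0.0073]
orientation: [-0.352, -3.07, -0.064]
contact_force: [0.3, -1.3, 1.1]
gripper_width: 0.0683
```

```bash
python3 -c "
from h import *
fplan(-.11,-.005,.011,76.5,4)
d=eyes.get_image('scene');crop(d,220,190,330,275,7,'pics/s15.png')"
```

```text
target [ 0.5894 -0.0015]
t 11.52 p [0.5753 0.0046 0.0073] yaw 76.84 tilt -0.9978 F [ 0.3 -1.3  1.1] w 0.068
[-0.37, -0.06, -0.12] 0.002 len 0.4
[-0.37, -0.06, -0.12] 0.002 len 0.4
[-0.37, -0.06, -0.12] 0.002 len 0.4
[-0.37, -0.06, -0.12] 0.002 len 0.4
now f -0.1252 -0.0024
```

View pics/s15.png

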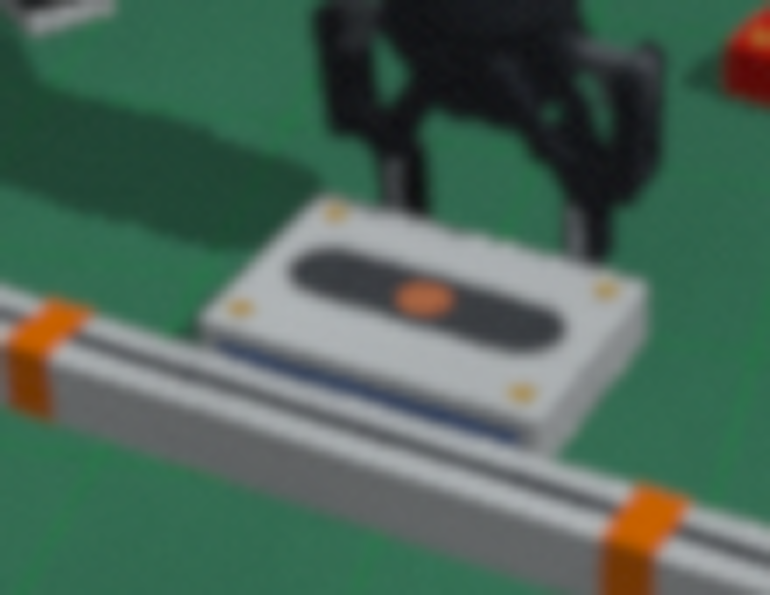

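```bash
python3 -c "
from h import *
blks([(202,326),(537,430),(650,288),(322,193)],7,(220,190))
print(state()[1].round(3))"
```

```text
long (np.float64(0.1368), np.float64(76.68)) (np.float64(0.1417), np.float64(76.17)) short (np.float64(0.0991), np.float64(-10.29)) (np.float64(0.0977), np.float64(-13.12))
c f -0.059 -0.0013
[[-0.973  0.228 -0.044]
 [ 0.225  0.973  0.046]
 [ 0.054  0.035 -0.998]]
```

Request:
{"api": "move_arm", "payload": {"delta_pos": [[-0.5,0,-0.15],[-0.5,0,-0.1],[-0.5,0,0],[-0.5,0,0]], "twist": [0,0,0,0]}}

```text
time: 11.95
eef_pos: [0.5887, 0.0016, 0.0069]
orientation: [-0.349, -3.058, -0.065]
contact_force: [-20.0, 4.3, 18.5]
gripper_width: 0.0685
```

Request:
{"api": "move_arm", "payload": {"delta_pos": [[-0.5,0,0],[-0.5,0,0]], "twist": [0,0]}}

```text
time: 12.12
eef_pos: [0.5902, 0.0014, 0.0062]
orientation: [-0.346, -3.04, -0.069]
contact_force: [-18.3, 3.8, 18.6]
gripper_width: 0.0683
```

```bash
python3 -c "
from h import *
fplan(-.11,-.005,.011,76.5,1)
d=eyes.get_image('scene');crop(d,220,190,330,275,7,'pics/s16.png')"
```

```text
target [ 0.5894 -0.0015]
t 12.12 p [0.5902 0.0014 0.0062] yaw 76.93 tilt -0.9957 F [-18.3   3.8  18.6] w 0.068
[0.05, -0.28, -0.49] 0.007 len 0.57
now f -0.1099 -0.002
```

View pics/s16.png

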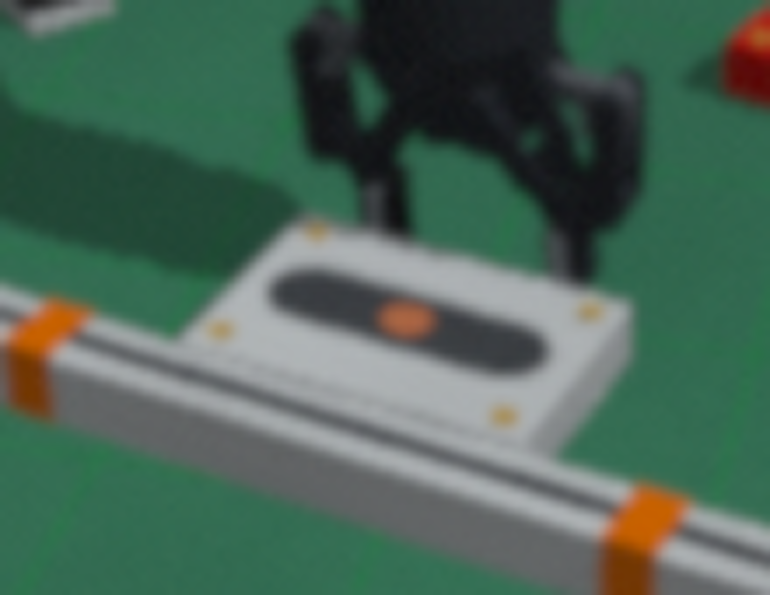

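Request:
{"api": "move_arm", "payload": {"delta_pos": [[0.8,0,-0.05],[1.5,0,-0.1],[2.0,0,-0.5],[1.0,0,-3],[0,0,-3.5],[0,0,-3.5],[3.5,2,-1],[3.5,2,0]], "twist": [0,0,0,0,0,0,0,0]}}

```text
time: 12.83
eef_pos: [0.4952, 0.0554, 0.1377]
orientation: [-0.363, -3.056, -0.062]
contact_force: [-0.6, 1.9, 0.2]
gripper_width: 0.068
```

Request:
{"api": "move_arm", "payload": {"delta_pos": [[2.5,3,0],[2.5,3,0],[1,3.5,0],[0,3.5,0],[0,3.5,0],[0,0,0],[0,0,0]], "twist": [0,0,0,0,0,0,0]}}

```text
time: 13.42
eef_pos: [0.4764, 0.2441, 0.1547]
orientation: [-0.361, -3.076, -0.087]
contact_force: [0.1, -1.2, -0.5]
gripper_width: 0.0682
```

```bash
python3 -c "
from h import *
s,R,y=state();print(s['eef_pos'],y,s['contact_force'])
d=eyes.get_image('top');crop(d,210,110,410,260,4,'pics/c17.png');cv2.imwrite('pics/top17.png',d['color'][:,:,::-1])
d=eyes.get_image('scene');crop(d,220,190,330,275,7,'pics/s17.png')"
```

```text
[0.47637226 0.24412715 0.15470196] 76.53877528705556 [ 0.09777448 -1.19373285 -0.51537606]
```

View pics/c17.png

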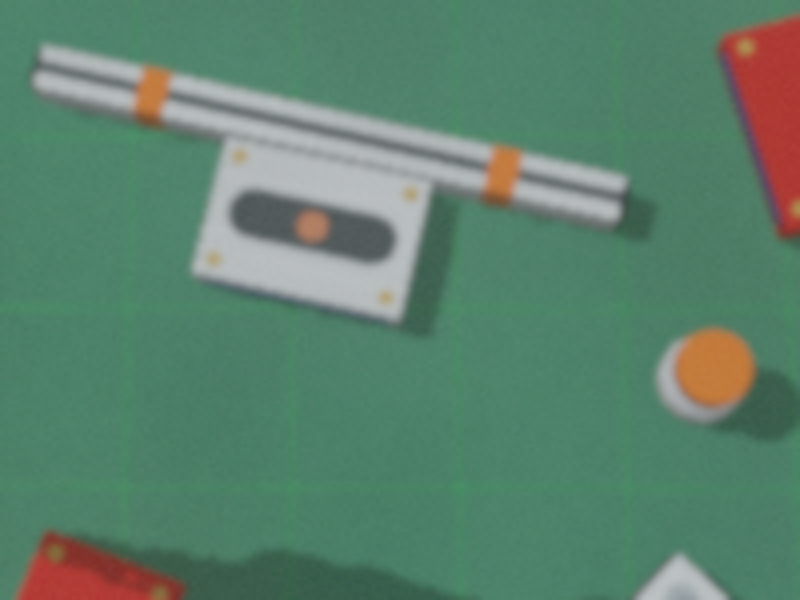

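View pics/s17.png

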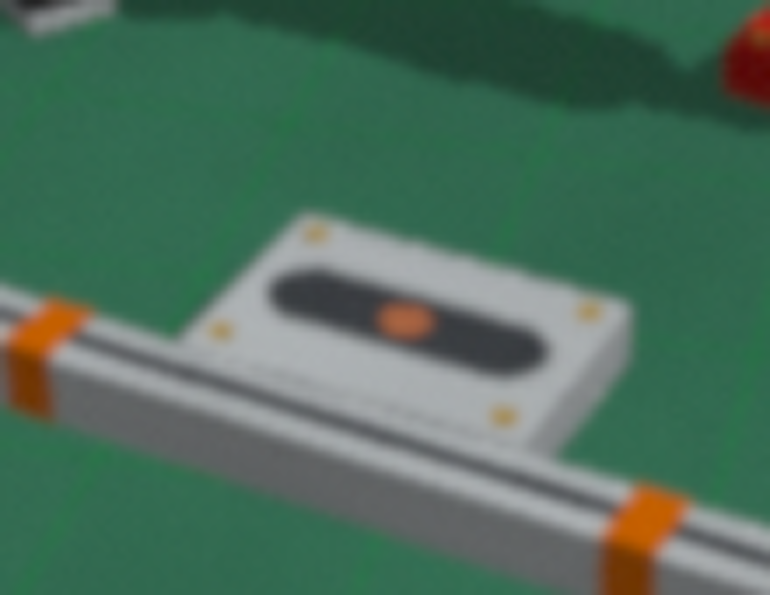

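View pics/top17.png

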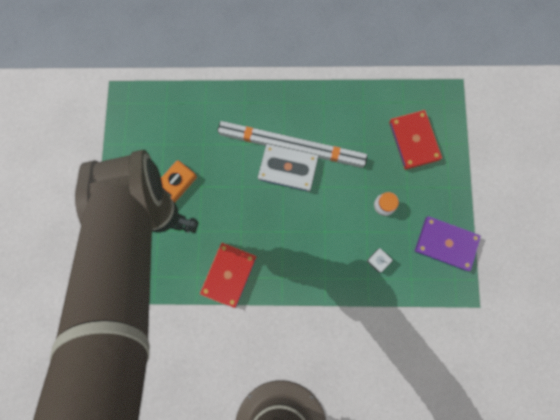

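```bash
python3 -c "
from h import *
d=eyes.get_image('top');g=d['color'].astype(float)[:,:,0]
def edge(u0,u1,vf,sign,h=6):
    pts=[]
    for u in range(u0,u1):
        v=int(round(vf(u)));col=g[v-h:v+h+1,u];gr=np.diff(col)*sign;gr=np.clip(gr,0,None)
        if gr.max()<15: continue
        pts.append((u,(gr*(np.arange(len(gr))+v-h+.5)).sum()/gr.sum()))
    return np.array(pts)
# block near edge (bright->dark going down)
vb=lambda u:177.5+(u-258)*50/209
B=edge(264,306,vb,-1,4)
# fence back edge (dark->bright), beyond
vf=lambda u:121.3+(u-221)*134/583
F=edge(225,362,vf,1,3)
for n,P,z in(('block',B,.029),('fenceback',F,.03)):
    W=ray(d,P,z)[:,:2];vx,vy,x,y=cv2.fitLine(W.astype(np.float32),cv2.DIST_HUBER,0,.01,.01).ravel()
    a=np.degrees(np.arctan2(vy,vx))%180;p=np.array([x,y])-O;print(n,len(P),a,'f',p@FX,p@FY)
"
```

```text
block 42 76.966034 f -0.0985284742012319 -0.006847480048473477
fenceback 137 76.54947 f 0.03186387835557788 0.016185455059025883
```

```bash
python3 -c "
from h import *
d=eyes.get_image('top');crop(d,252,125,332,185,10,'pics/c18.png')
g=d['color'].astype(int)
for u in (270,285,300,312):
    v=int(142.5+(u-267)*.2286); print(u,v-6,g[v-8:v+9,u].tolist())
for u in (300,): print([g[v,u].tolist() for v in range(180,196)])
"
```

```text
270 137 [[174, 180, 181], [149, 155, 157], [118, 125, 125], [119, 126, 127], [150, 156, 158], [175, 180, 181], [183, 188, 189], [179, 184, 185], [160, 167, 167], [153, 159, 159], [165, 169, 169], [176, 177, 173], [178, 174, 157], [176, 166, 133], [178, 166, 133], [179, 174, 156], [181, 182, 176]]
285 140 [[176, 181, 183], [158, 164, 166], [128, 134, 136], [112, 118, 119], [136, 142, 144], [166, 171, 173], [178, 183, 184], [179, 184, 185], [166, 170, 172], [154, 159, 160], [164, 169, 170], [176, 181, 182], [182, 187, 188], [182, 186, 188], [182, 187, 188], [182, 187, 189], [182, 187, 188]]
300 144 [[167, 172, 174], [140, 146, 148], [111, 117, 120], [123, 129, 130], [155, 160, 162], [175, 180, 182], [181, 185, 187], [174, 179, 180], [164, 168, 169], [163, 168, 169], [176, 181, 182], [183, 187, 188], [184, 189, 190], [184, 189, 190], [184, 189, 191], [185, 189, 191], [185, 190, 191]]
312 146 [[174, 179, 180], [159, 165, 167], [131, 138, 139], [110, 116, 118], [130, 136, 138], [159, 166, 167], [176, 181, 183], [178, 183, 184], [171, 176, 176], [160, 165, 166], [167, 172, 172], [178, 181, 180], [180, 178, 168], [179, 170, 143], [176, 163, 124], [176, 167, 141], [181, 179, 169]]
[[186, 190, 191], [185, 190, 191], [183, 188, 190], [183, 188, 190], [184, 189, 190], [183, 188, 189], [176, 180, 183], [153, 160, 163], [115, 125, 129], [82, 105, 104], [72, 108, 96], [76, 120, 101], [78, 128, 106], [78, 130, 107], [80, 131, 108], [77, 129, 107]]
```

View pics/c18.png

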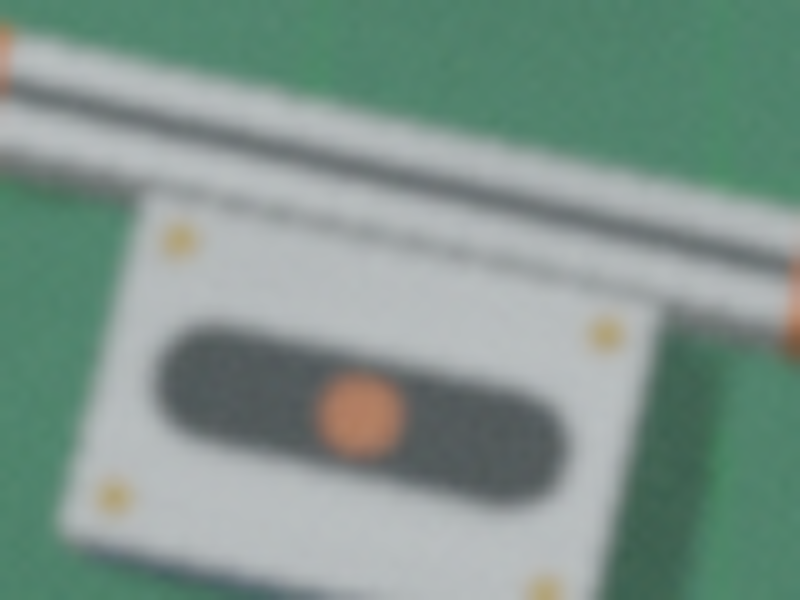

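The block stands on the fence, but the fit shows it about 0.4° open on the left (+y) side. There is plenty of time, so I'll seat that side with one more gentle push.

```bash
python3 -c "
from h import *
fplan(-.150,.02,.08,76.3,8)
print(state()[1].round(3))"
```

```text
target [0.5563 0.0322]
t 13.62 p [0.4759 0.2413 0.1544] yaw 76.31 tilt -0.9975 F [ 0.3 -0.3 -0. ] w 0.068
[-1.63, -2.35, 0.73] 0.0 len 2.95
[-1.63, -2.35, 0.73] 0.0 len 2.95
[-1.64, -2.35, 0.73] 0.0 len 2.95
[-1.64, -2.35, 0.73] 0.0 len 2.95
[-1.64, -2.35, 0.73] 0.0 len 2.95
[-1.64, -2.35, 0.73] 0.0 len 2.95
[-1.64, -2.35, 0.73] 0.0 len 2.95
[-1.64, -2.35, 0.73] 0.0 len 2.95
now f -0.277 0.2046
[[-0.971  0.236 -0.038]
 [ 0.234  0.97   0.06 ]
 [ 0.051  0.049 -0.997]]
```

Request:
{"api": "move_arm", "payload": {"delta_pos": [[-1.4,-2.4,0.5],[-1.6,-2.4,0.7],[-1.6,-2.4,0.7],[-1.6,-2.4,0.7],[-1.6,-2.3,0.7],[-1.4,-2.2,0.7],[-1.2,-2,0.7],[0,0,0]], "twist": [0,0,0,0,0,0,0,0]}}

```text
time: 14.28
eef_pos: [0.5392, 0.0467, 0.0929]
orientation: [-0.384, -3.077, -0.086]
contact_force: [0.5, -0.9, 0.7]
gripper_width: 0.0687
```

```bash
python3 -c "
from h import *
fplan(-.14,.02,.014,76.3,5)"
```

```text
target [0.566  0.0298]
t 14.28 p [0.5392 0.0467 0.0929] yaw 75.7 tilt -0.9977 F [ 0.5 -0.9  0.7] w 0.069
[-0.68, -0.27, 1.54] -0.002 len 1.7
[-0.68, -0.27, 1.54] -0.002 len 1.7
[-0.67, -0.28, 1.54] -0.002 len 1.7
[-0.67, -0.28, 1.54] -0.002 len 1.7
[-0.67, -0.28, 1.54] -0.002 len 1.7
now f -0.1701 0.0301
```

Request:
{"api": "move_arm", "payload": {"delta_pos": [[-0.4,-0.25,1.6],[-0.4,-0.25,1.6],[-0.4,-0.2,1.6],[-0.4,-0.2,1.6],[-0.2,0,1.2],[0,0,0]], "twist": [-0.003,-0.003,-0.003,0,0,0]}}

```text
time: 14.78
eef_pos: [0.5524, 0.0277, 0.0144]
orientation: [-0.397, -3.08, -0.085]
contact_force: [-0.8, 0.2, -1.1]
gripper_width: 0.0683
```

```bash
python3 -c "
from h import *
fplan(-.115,.02,.014,76.3,5)"
```

```text
target [0.5903 0.024 ]
t 14.78 p [0.5524 0.0277 0.0144] yaw 75.23 tilt -0.9979 F [-0.8  0.2 -1.1] w 0.068
[-0.75, 0.12, -0.02] -0.004 len 0.76
[-0.75, 0.12, -0.02] -0.004 len 0.76
[-0.75, 0.12, -0.02] -0.004 len 0.76
[-0.75, 0.11, -0.02] -0.004 len 0.76
[-0.75, 0.11, -0.02] -0.004 len 0.76
now f -0.1527 0.0147
```

Request:
{"api": "move_arm", "payload": {"delta_pos": [[-0.8,0.1,0],[-0.8,0.1,0],[-0.8,0.1,0],[-0.7,0.1,0],[-0.6,0,0],[-0.5,0,0]], "twist": [-0.006,-0.006,-0.004,0,0,0]}}

```text
time: 15.28
eef_pos: [0.5983, 0.0213, 0.0158]
orientation: [-0.37, -3.085, -0.087]
contact_force: [-6.9, 0.9, 2.2]
gripper_width: 0.0681
```

```bash
python3 -c "
from h import *
fplan(-.112,.02,.014,76.3,1)"
```

```text
target [0.5933 0.0233]
t 15.28 p [0.5983 0.0213 0.0158] yaw 76.25 tilt -0.9979 F [-6.9  0.9  2.2] w 0.068
[0.53, 0.06, 0.21] -0.001 len 0.58
now f -0.1066 0.0193
```

Request:
{"api": "move_arm", "payload": {"delta_pos": [[-0.6,0,0],[-0.8,0,0],[-0.8,0,0]], "twist": [0,0,0]}}

```text
time: 15.53
eef_pos: [0.5986, 0.021, 0.0138]
orientation: [-0.363, -3.037, -0.096]
contact_force: [-26.1, 3.6, 22.2]
gripper_width: 0.0685
```

```bash
python3 -c "
from h import *
fplan(-.112,.02,.014,76.3,1)"
```

```text
target [0.5933 0.0233]
t 15.53 p [0.5986 0.021  0.0138] yaw 76.22 tilt -0.9947 F [-26.1   3.6  22.2] w 0.068
[0.57, 0.1, 0.04] -0.001 len 0.58
now f -0.1063 0.019
```

Request:
{"api": "move_arm", "payload": {"delta_pos": [[0.8,0,0],[1.5,0,0],[2.0,0,-0.5],[1.0,0,-3],[0,0,-3.5],[0,0,-3.5],[3.5,2,-1],[3.5,2,0]], "twist": [0,0,0,0,0,0,0,0]}}

```text
time: 16.2
eef_pos: [0.4986, 0.0746, 0.1455]
orientation: [-0.378, -3.03, -0.09]
contact_force: [-0.4, 1.0, -0.4]
gripper_width: 0.0683
```

Request:
{"api": "move_arm", "payload": {"delta_pos": [[2.5,3,0],[2.5,3,0],[1,3.5,0],[0,3.5,0],[0,3,0],[0,0,0],[0,0,0]], "twist": [0,0,0,0,0,0,0]}}

```text
time: 16.78
eef_pos: [0.4768, 0.2575, 0.1668]
orientation: [-0.372, -3.036, -0.106]
contact_force: [0.0, -1.0, -1.1]
gripper_width: 0.0681
```

```bash
python3 -c "
from h import *
s,R,y=state();print(s['eef_pos'],s['time'],s['contact_force'])
d=eyes.get_image('top');cv2.imwrite('pics/top19.png',d['color'][:,:,::-1]);crop(d,252,125,332,185,10,'pics/c19.png')
g=d['color'].astype(float)[:,:,0]
def edge(u0,u1,vf,sign,h):
    pts=[]
    for u in range(u0,u1):
        v=int(round(vf(u)));col=g[v-h:v+h+1,u];gr=np.clip(np.diff(col)*sign,0,None)
        pts.append((u,(gr*(np.arange(len(gr))+v-h+.5)).sum()/gr.sum()))
    return np.array(pts)
B=edge(264,306,lambda u:177.5+(u-258)*50/209,-1,4)
F=edge(225,362,lambda u:121.3+(u-221)*134/583,1,3)
for n,P,z in(('block',B,.029),('fenceback',F,.03)):
    W=ray(d,P,z)[:,:2];vx,vy,x,y=cv2.fitLine(W.astype(np.float32),cv2.DIST_HUBER,0,.01,.01).ravel()
    p=np.array([x,y])-O;print(n,np.degrees(np.arctan2(vy,vx))%180,'f',p@FX,p@FY)
for u in (265,270,278,285,292,300,306,312):
    v=int(142.5+(u-267)*.2286); c=g[v-3:v+5,u];print(u,c.astype(int).tolist(),round((181-c[1:-1]).clip(0).sum()))
Q=ray(d,[(np.array([362,412])+.5)/10-.5+[252,125]],.029)[0,:2]-O;print(Q@FX,Q@FY)
"
```

```text
[0.47682293 0.25746442 0.16681665] 16.7833 [ 0.00380047 -0.99953969 -1.1162957 ]
block 76.26741 f -0.09642043558661145 -0.0012273761593750855
fenceback 76.58159 f 0.03185968459232926 0.00898932132883787
265 [179, 184, 179, 158, 133, 118, 116, 113] 201
270 [176, 184, 182, 174, 175, 176, 178, 176] 21
278 [178, 185, 182, 176, 176, 179, 181, 181] 12
285 [165, 181, 179, 174, 174, 179, 181, 182] 18
292 [174, 181, 180, 172, 174, 180, 182, 183] 18
300 [176, 179, 177, 173, 176, 181, 184, 184] 19
306 [168, 178, 177, 169, 173, 180, 183, 184] 28
312 [160, 176, 179, 175, 171, 177, 181, 179] 27
-0.04840091328040283 -0.0035671912644838245
```

View pics/c19.png

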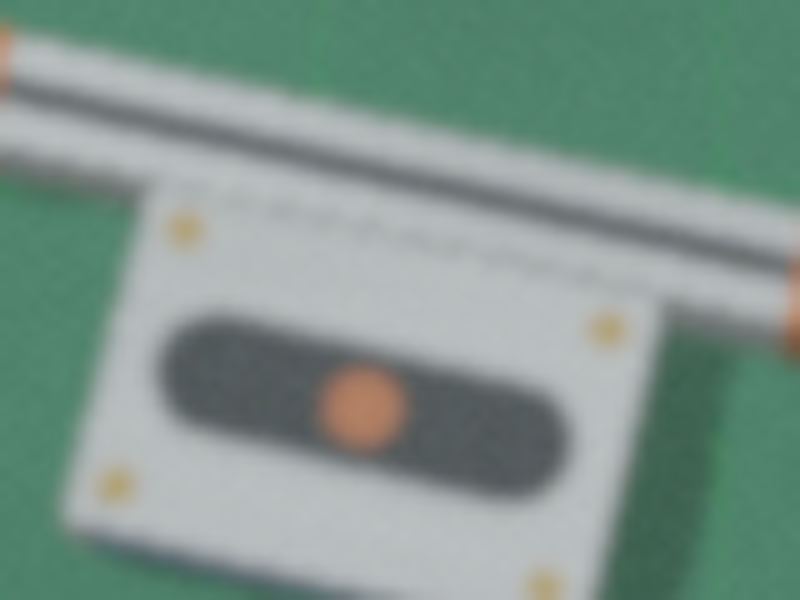

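View pics/top19.png

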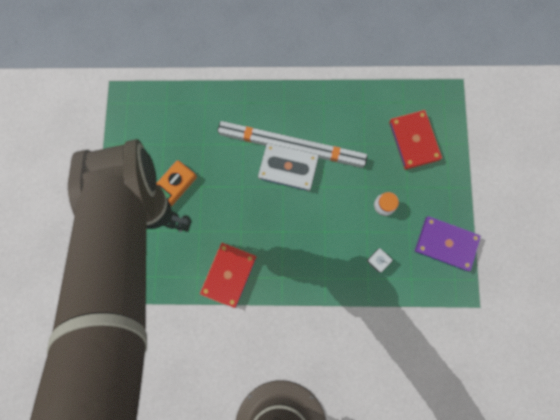

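The seam has closed evenly and the gripper is clear. The jar at (387,204), motor at (380,260) and meter at (177,181, partly hidden by the arm) are where they were at the start.

```bash
python3 -c "
from rig import job
print(job.hand_in())"
```

```text
the job is handed in; nothing more can be done
None
```

The block is flush on the fence with a long blue-striped side against it, between the orange marks, and I handed the job in after about 17 s of the 64 s.

**What I did:** I pushed the block's short end about 50 mm along its length, then swung its far end about 55° counterclockwise with one finger. I squared it with both fingers while it was still clear of the fence. I then pushed it up to the fence with the fingers spread. The first push stopped about 2 mm short, open about 0.4° on the left side. A second gentle push of about 26 N closed it.

**Last checks:**
- **Position:** the block's centre is 48.4 mm from the fence face (48 expected), and about 4 mm off the middle between the marks.
- **Angle:** the block's near edge fits at 76.3° and the fence at 76.6°. The 0.3° difference is about what the pictures can resolve, and only a faint, nearly even seam is visible.
- **Bystanders:** the jar and motor show no shift in the top picture. The meter was partly hidden by the arm, but the visible part looks unmoved.
- **Tool tilt:** the tool leaned up to about 6° during the pushes. The fingers showed about 20 N of vertical force in the two pushes against the fence, well under the limit.

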